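# Tighten the glue press to the click

### The arm

A 6-joint arm with a two-finger parallel gripper is mounted at the origin on the work surface. World frame = base frame: x ahead of the robot, y to its left, z up, the work surface at z = 0. Lengths are in m, angles in rad, forces in N, time in s.
With the tool pointing down it reaches from about 0.325 to 0.875 m from the base axis. Payload 4.4 kg.
Tool frame: the origin (TCP) lies at the very end of the fingers, on their centre line; the grasp point (between the pads) lies 19 mm behind it; z points along the fingers, x is the direction in which the jaws open and shut, and the axes are right-handed (so a half turn about z gives the same grasp; the last joint's range is limited). The gripper opens to 85 mm and grips with 20 to 120 N. Pads are 22 mm wide; open, the fingers measure 114 mm over their backs; the gripper's body (76 mm by 85 mm) begins 54 mm behind the grasp point. The pads swing forward as they close: fully open they stand 13 mm farther back than shut.
Start: joints at [-1.294, 0.207, 1.542, -0, 1.393, -0.15], TCP at [0.238, -0.523, 0.231] pointing down, gripper open.
Joint ranges: [-2.73, 2.73], [-0.86, 2.22], [0.23, 2.46], [-1.11, 4.25], [0.08, 2.63], [-2.82, 2.82]. Speed limits (rad/s): [2.79, 2.79, 3.14, 3.14, 3.14, 3.14].

### API

Orientations are given as a unit quaternion [w, x, y, z].
In Python, from cell import bot gives the robot as it stands.
- The arm moves only by the tool apply_moves, never from a script. Its argument "plan" is a list of rows, each a list of 7 numbers: the closure, from 0 (fully open) to 1 (shut), then the shift along the tool's x, y, z scaled (see below), then the turn, a rotation vector about the tool's x, y, z scaled (see below). In form: [[claw, tx, ty, tz, rx, ry, rz], ...]. A call has 1 to 12 rows; each row shifts and turns the pose as measured when the row begins, along the tool's axes as they then stand; what a row does not reach is not made up. The controller multiplies each number of a shift by 0.025 m and each number of a turn by 0.12 rad. A row lasts 1/8 s, in which the tool goes at most 62.5 mm and 10.7 degrees, less where a joint would pass 70% of its speed; a pose out of reach is approached as far as the arm can. A call with a number of a shift or a turn outside -1 to 1 is refused whole. A call with a gripper value outside its range is refused whole. The fingers move at their own pace and stop on an object; "squeeze" is the grip in N (left out, the last holds). Time passes only in rows, so rows that do not move let the fingers close. It gives the time, the measured TCP pose, the force and the opening at its end, in the units of the state.
- bot.state(): the state, without advancing time (a new reading comes with each control period).
- bot.capture(name): name is "scene" or "top"; returns a dict with "pixels" (480x640x3 uint8, red, green, blue), "K" (3x3 intrinsics, pixels), "dist_coeffs" ([k1, k2, p1, p2, k3] as OpenCV has them; the pictures are not rectified), "T" (4x4, takes a point from camera to world coordinates). Camera axes: x right, y down, z forward; pixel columns grow to the right and rows downward; lengths in m; the calibration is good to about 2 mm. A picture is of the moment at which its call begins. There is no depth.
- bot.finish_job(): hands the job in, once; it reports no verdict.
Trained networks look in the newest picture that a camera, given by its name, has taken for a name from the list of things; names that differ only in an ending like _2 or _b are one class to them, and where a whole thing is asked for, a point or a joint stands for the part that bears it (a point fixed in the world has none). Each returns a list of dicts, best first, with "conf" (0 to 1); they miss things now and then, are a little off and sometimes report something else, mostly with a low value. They report only what shows in the picture. A call takes as long as a camera call. They do not tell look-alikes from the thing itself.
- bot.search_frame(camera, thing): "bbox" ([left, top, width, height] in pixels, round what is visible of it).
- bot.silhouettes(camera, thing): "region" (480x640 bool, what is visible of it) and "bbox" ([left, top, width, height] in pixels, round what is visible of it).
- bot.mark_of(camera, thing): "uv" ([column, row] in pixels: a listed point, or the origin of a listed thing).
The state is a dict: "time_s": time; "joint_positions": joint angles; "joint_vel": joint speeds; "joint_efforts": joint torques, N m; "eef_pos": TCP position; "eef_rot": TCP orientation; "ft_force": force on the tool from outside, world axes, zero at the start; "ft_torque": the same for the moment, N m; "width": opening from 0.0 (shut) to 1.0 (fully open).
Only numpy, scipy, OpenCV 4.12 (cv2) and the standard library are available. Lean on these libraries where they do the work, as an engineer would, in place of code of your own. Each camera call takes 0.05 s, during which the arm holds its last target. There are 200 camera calls.

### The job

A freshly glued toy drum sits in the small bridge press: take the breakaway wrench from its tray, fit its square socket down fully onto the press bolt and turn the bolt clockwise (seen from above) until the wrench's breakaway handle clearly kinks, by 10 degrees or more. Stop there, without overtightening the bolt, then lift the wrench off and lay it back flat inside its tray with the handle still kinked; never drop it, and leave the other things on the table as they are.

Things in the scene. Friction and masses are not known exactly. Their poses are not given: they have to be found in the camera images.
- wrench: Head of the breakaway wrench (0.38 kg, 220 mm long, steel, dark handle): a square ring 52 mm outside, 26 mm high, square through hole 34 mm wide. Origin: centre of the hole at the head's underside; z up, x towards the (straight) handle, whose ring turns on the head about z. In the tray it stands level on the head and on a round foot at the handle's far end, the handle clear of the tray.
- wrench_grip (a point): Good grip point near the wrench's balance: on the handle bar's centre line, 100 mm from the centre of the hole and 28 mm above the head's underside. The bar is 18 mm wide, 20 mm high (18 to 38 mm above the underside) and runs from 45 to 180 mm from the hole's centre. x along the handle away from the head, z up.
- wrench_end (a point): Bottom of the round foot (26 mm across, 38 mm high) at the handle's far end, 192 mm from the centre of the hole, level with the head's underside.
- wrench_handle (a joint): Breakaway joint about the hole's axis, rad: 0 straight (start), grows as the handle is pushed clockwise (from above) on a held head. Rigid up to 0.9 N m (9 N sideways at the grip point); there it breaks and yields at that steady load, staying where it is left, up to a hard stop at 0.28. Over 0.15 it is clearly broken over. Pushing on against the stop loads the bolt fully.
- bolt: Upright steel bolt on the press: head 32 mm square, 28 mm high, topped by a round cone (29 mm wide, 8 mm high). Origin: on its axis at the head's foot, on a 60 mm washer, 90 mm above the table; a fully seated wrench head rests there, origins coinciding. x, y square to the flats, z up. The wrench fits in four ways, 90 degrees apart, with 1 mm play each side and 0.06 rad.
- bolt_twist (a joint): Twist of the bolt's shank, rad, positive under clockwise load, 15 N m per rad: about 0.06 when the wrench gives; over 0.13 (2 N m) the bolt is overtightened. The bolt first turns stiffly (0.25 N m), then stops firmly; how far it turns until tight differs each time and cannot be seen: 0.2 to 0.9 rad clockwise.
- press: The bridge press, fixed to the table: wooden base 110 x 150 x 22 mm, two posts and a steel bridge (50 x 150 mm, top 82 mm above the table) along y, the bolt in its middle, a red drum beneath. Origin: centre of the base's underside. Only washer and bolt stand higher than 82 mm.
- tray: Shallow fixed wooden tray of the wrench, 150 mm (x) by 310 mm (y), floor 8 mm thick, walls 8 mm thick with tops 14 mm above the table. Origin: centre of its underside.
- drum_a: A red drum with pale rims, 55 mm across, 31 mm high; leave alone. Origin: its underside's centre.
- drum_b: A red drum like the other; leave alone. Origin: its underside's centre.
- figure_a: A white turned figure on a green square foot, 58 mm high; leave alone. Origin: its underside's centre.
- figure_b: A figure like the other; leave alone. Origin: its underside's centre.
- spanner: An ordinary flat spanner, 180 mm, lying near the robot (not the tool for this job); leave alone. Origin: its underside's centre.
- mallet: A hammer, 260 mm, lying beyond the press; leave alone. Origin: its underside's centre.
- glue: A white glue bottle, 56 mm across, 130 mm high; leave alone. Origin: its underside's centre.
- carton: An open cardboard box 90 x 120 x 40 mm; leave alone. Origin: its underside's centre.
Not all that is in view belongs to the job. Of the things like the press, leave any that is green; of the rest the larger one is meant. Several things have the shape of the wrench; the one meant has the colours described above.

How it is judged:
On the way, in this order (a step that is already met when the one before it is completed fails the run):
1. the wrench, still straight, sits fully down on the bolt (horizontal distance between wrench and bolt below 0.004 m and z of wrench in the frame of bolt below 0.006 m and value of joint wrench_handle below 0.06 rad), for 0.2 s.
2. the handle has broken over with the wrench sitting fully down on the bolt (horizontal distance between wrench and bolt below 0.004 m and z of wrench in the frame of bolt below 0.006 m and value of joint wrench_handle above 0.15 rad), for 0.1 s.
At the end, for the whole second after the job is handed in: The wrench lies at rest, flat (within 0.08 rad, underside less than 8 mm above the tray's floor) inside the tray's walls (the centre of its hole and its foot within 67 mm and 147 mm of the tray's middle), upright, let go, its handle still broken over (more than 0.15 rad) (x of wrench in the frame of tray between -0.067 and 0.067 m and y of wrench in the frame of tray between -0.147 and 0.147 m and z of each of wrench, wrench_end in the frame of tray below 0.016 m and x of wrench_end in the frame of tray between -0.067 and 0.067 m and y of wrench_end in the frame of tray between -0.147 and 0.147 m and value of joint wrench_handle above 0.15 rad and angle between wrench's own z axis and vertical below 0.08 rad and linear speed of wrench below 0.02 m/s and contact force between the fingers and wrench below 0.1 N); the robot touches nothing.
It fails at once if the bolt is overtightened (its shank twisted more than 0.13 rad, 2 N m) (value of joint bolt_twist above 0.13 rad).
It fails at once if the wrench is dropped: let go while more than 25 mm above the tray's floor and away from the bolt (contact force between the fingers and wrench below 0.05 N and z of wrench in the frame of tray above 0.033 m and horizontal distance between wrench and bolt above 0.03 m).
It fails at once if another thing on the table is moved more than 30 mm (distance of any of drum_a, drum_b, figure_a, figure_b, spanner, mallet, glue, carton from where it was at the start of the episode above 0.03 m).
It also fails if it takes over 67 s, if anything falls off the work surface, if the arm or the gripper's body presses on something with over 40 N, if the wrist force passes 120 N, or if a joint passes its speed limit or range.

## Working session

There is one attempt and no reset: what is moved stays moved. The work goes in short steps, Python scripts to look and compute and a tool call to move; the robot and the scene stay as the last step left them, time stands still between calls to the robot, and variables do not carry over. Pictures are saved under pics/ and viewed, about 8 in all and at most 12, crops included, and the job is handed in when it is done.

Besides the shell and the picture viewer there is one more tool, called after "Call:" as name(argument=value, ...) on one line, values as JSON. apply_moves: Moves the arm, as the interface text tells. Its arguments: {"type":"object","properties":{"plan":{"type":"array"},"squeeze":{"type":"number"}},"required":["plan"]}

```bash
mkdir -p pics; ls; python3 - <<'E'
from cell import bot
import cv2
for c in ("scene","top"):
    d=bot.capture(c); cv2.imwrite(f"pics/{c}0.png",d["pixels"][:,:,::-1])
    print(c,d["K"],d["dist_coeffs"],d["T"])
    for t in ("wrench","wrench_grip","wrench_end","bolt","press","tray"):
        print(t,[(r["conf"],r["uv"]) for r in bot.mark_of(c,t)])
print(bot.state())
E
```

```text
pics
scene [[533.65100148   0.         321.93897633]
 [  0.         533.65100148 242.34970544]
 [  0.           0.           1.        ]] [-0.00440704  0.          0.          0.          0.        ] [[ 4.27850036e-01  7.33321362e-01 -5.28378773e-01  1.21243398e+00]
 [ 9.03849607e-01 -3.47441536e-01  2.49680330e-01 -3.61173029e-01]
 [-4.84812854e-04 -5.84400684e-01 -8.11465098e-01  1.18193024e+00]
 [ 0.00000000e+00  0.00000000e+00  0.00000000e+00  1.00000000e+00]]
wrench [(0.89, [193.9, 299.1]), (0.86, [117.3, 243.9])]
wrench_grip [(0.68, [151.4, 237.7]), (0.56, [230.8, 281.4])]
wrench_end [(0.78, [185.3, 245.7]), (0.65, [268.2, 276.9])]
bolt [(0.78, [374.1, 236.5]), (0.69, [433.5, 131.8]), (0.68, [271.0, 275.6]), (0.42, [353.4, 167.4])]
press [(0.97, [429.1, 152.0]), (0.91, [370.1, 260.2]), (0.78, [351.9, 184.5]), (0.17, [473.0, 252.9])]
tray [(0.85, [228.0, 292.6])]
top [[594.25551411   0.         308.28443576]
 [  0.         594.25551411 238.54716909]
 [  0.           0.           1.        ]] [-0.18815444  0.          0.          0.          0.        ] [[ 0.0026946  -0.99933792 
[... 529 characters left out ...]
5, 236.2])]
{'time_s': 0.7, 'joint_positions': array([-1.29452034e+00,  2.06537302e-01,  1.54148427e+00, -1.48250128e-05,
        1.39352498e+00, -1.50497995e-01]), 'joint_vel': array([-0.00152943,  0.00251207,  0.00022454, -0.00134833,  0.00057701,
       -0.00064236]), 'joint_efforts': array([-9.70661972e-05, -3.82912016e+01, -2.91899800e+01, -2.94530364e-04,
        7.39865518e-04,  1.59919928e-06]), 'eef_pos': array([ 0.2380011 , -0.52343631,  0.23132479]), 'eef_rot': array([ 2.07165756e-05,  8.40814687e-01, -5.41323065e-01,  1.24671560e-05]), 'ft_force': array([-1.2523957 ,  0.35667155,  0.24228459]), 'ft_torque': array([0.06972588, 0.01428525, 0.00814703]), 'width': 1.0028965024176435}
```

View pics/scene0.png

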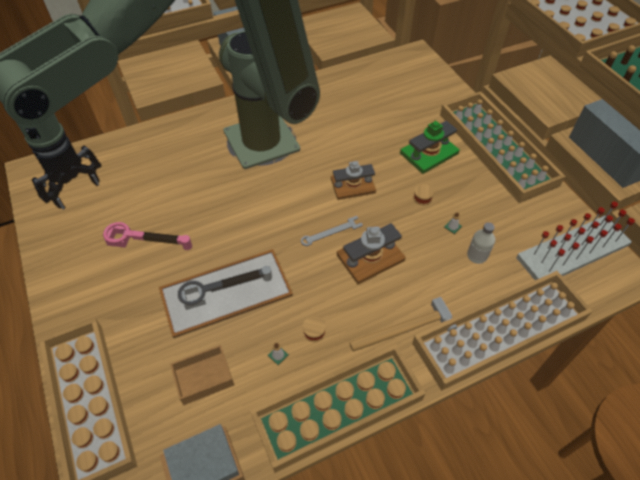

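View pics/top0.png

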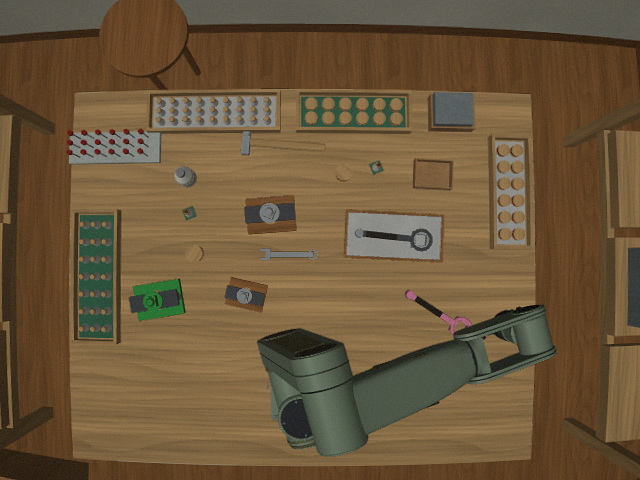

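The wrench (steel, dark handle) is in the tray: head at top (421,237), foot at (359,234). The larger brown press is at top (270,213). The pink wrench, the small press and the green press are decoys.

```bash
cat > h.py <<'E'
import numpy as np, cv2
from cell import bot
def ray(d,uv):
    p=cv2.undistortPoints(np.array([[uv]],float),d["K"],d["dist_coeffs"])[0,0]
    T=d["T"]; return T[:3,3],T[:3,:3]@np.array([p[0],p[1],1.])
def at(d,uv,z):
    o,r=ray(d,uv); return o+r*(z-o[2])/r[2]
def pix(d,P):
    T=np.linalg.inv(d["T"]); 
    return cv2.projectPoints(np.atleast_2d(np.array(P,float)),cv2.Rodrigues(T[:3,:3])[0],T[:3,3],d["K"],d["dist_coeffs"])[0][:,0]
def tri(obs):
    A=np.zeros((3,3));b=np.zeros(3)
    for d,uv in obs:
        o,r=ray(d,uv); r=r/np.linalg.norm(r); M=np.eye(3)-np.outer(r,r); A+=M;b+=M@o
    return np.linalg.solve(A,b)
def ortho(d,c,z,half,n):
    "world-aligned picture of plane z: column = +x, row = -y"
    g=np.linspace(-half,half,n); X,Y=np.meshgrid(c[0]+g,c[1]-g)
    uv=pix(d,np.c_[X.ravel(),Y.ravel(),np.full(X.size,z)]).astype(np.float32).reshape(n,n,2)
    return cv2.remap(d["pixels"],uv[...,0],uv[...,1],cv2.INTER_CUBIC)
E
python3 - <<'E'
from h import *
s=bot.capture("scene"); t=bot.capture("top")
print("wrench",at(t,(421.3,237.3),.008),at(s,(193.9,299.1),.008))
print("end",at(t,(359.1,234.1),.008),at(s,(268.2,276.9),.008))
print("grip",at(s,(230.8,281.4),.036))
print("bolt",at(t,(270.2,212.7),.09),at(s,(374.1,236.5),.09))
print("press",at(t,(274.2,212.9),0),at(s,(370.1,260.2),0))
print("tray",at(t,(393.5,236.2),0),at(s,(228,292.6),0))
b=at(s,(374.1,236.5),.09)
w=at(s,(230.8,281.4),.036)
ims=[ortho(s,b,.118,.04,280),ortho(t,b,.118,.04,280),ortho(t,b,0.022,.1,280),ortho(s,w,.034,.13,280),ortho(t,w,.034,.13,280),ortho(s,b,.082,.1,280)]
cv2.imwrite("pics/o1.png",np.vstack([np.hstack(ims[:2]),np.hstack([ims[3],ims[4]])])[:,:,::-1])
cv2.imwrite("pics/bolts.png",np.hstack([cv2.resize(s["pixels"][210:280,330:410],None,fx=5,fy=5,interpolation=3),cv2.resize(t["pixels"][185:240,235:305],None,fx=5.5,fy=6.36,interpolation=3)])[:,:,::-1])
E
```

```text
wrench [ 0.47470435 -0.37186232  0.008     ] [ 0.46917273 -0.36682514  0.008     ]
end [ 0.4840739  -0.17653708  0.008     ] [ 0.48812521 -0.17295753  0.008     ]
grip [ 0.47751922 -0.26744121  0.036     ]
bolt [0.54330998 0.09496986 0.09      ] [0.54163497 0.10244741 0.09      ]
press [0.54988984 0.08788234 0.        ] [0.55077751 0.09340806 0.        ]
tray [ 0.47819651 -0.28532418  0.        ] [ 0.48309771 -0.28229055  0.        ]
```

View pics/o1.png

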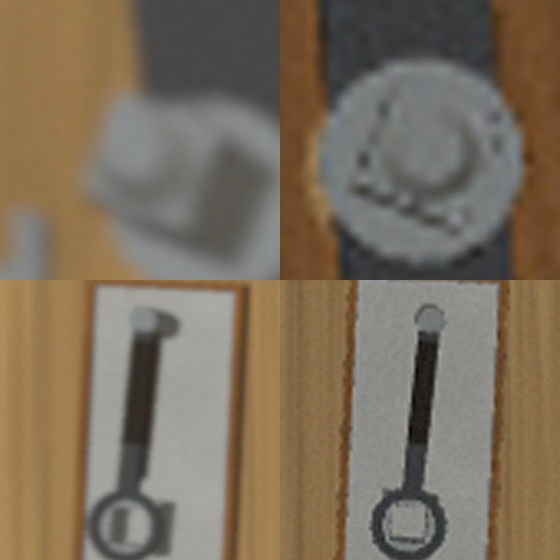

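The crops show the bolt's flats at about -21.5° (mod 90). The wrench handle points at about 85° with its ring near (0.472,-0.369). I'll start by turning the gripper to match.

Call:
apply_moves(plan=[[0,0,0,0,0,0,-1],[0,0,0,0,0,0,-1],[0,0,0,0,0,0,-1],[0,0,0,0,0,0,-1],[0,0,0,0,0,0,-1],[0,0,0,0,0,0,-1],[0,0,0,0,0,0,-1],[0,0,0,0,0,0,-1],[0,0,0,0,0,0,-0.8]], squeeze=60)

```text
time_s: 1.92
eef_pos: [0.2381, -0.5235, 0.2315]
eef_rot: [0.0, 1.0, -0.026, 0.0]
ft_force: [-0.7, 0.6, 0.4]
width: 0.999
```

```bash
cat >> h.py <<'E'
from scipy.spatial.transform import Rotation as R
def need(p,ang_deg):
    "units still to go, in tool axes, to TCP p with tool x at ang (tool down)"
    s=bot.state(); q=s["eef_rot"]; r=R.from_quat([q[1],q[2],q[3],q[0]])
    a=np.radians(ang_deg); c,sn=np.cos(a),np.sin(a)
    g=R.from_matrix(np.array([[c,sn,0],[sn,-c,0],[0,0,-1]]))
    x=r.as_matrix()[:,0]
    print("t",round(s["time_s"],2),"pos",s["eef_pos"].round(4),"xang",np.degrees(np.arctan2(x[1],x[0])).round(2),"F",s["ft_force"].round(2),"M",s["ft_torque"].round(3),"w",round(s["width"],3))
    print("shift units",(r.inv().apply(np.array(p)-s["eef_pos"])/.025).round(3),"turn units",((r.inv()*g).as_rotvec()/.12).round(3))
E
python3 -c "
from h import *
need((.479,-.268,.10),-5.2)"
```

```text
t 1.93 pos [ 0.2381 -0.5235  0.2315] xang -3.02 F [-0.65  0.6   0.36] M [-0.038 -0.005  0.022] w 0.999
shift units [  9.086 -10.715   5.259] turn units [ 0.003 -0.001  0.318]
```

Call:
apply_moves(plan=[[0,0.8,-0.9,0.4,0,0,0.3],[0,0.8,-0.9,0.4,0,0,0],[0,0.8,-0.9,0.4,0,0,0],[0,0.8,-0.9,0.4,0,0,0],[0,0.8,-0.9,0.4,0,0,0],[0,0.8,-0.9,0.4,0,0,0],[0,0.8,-0.9,0.4,0,0,0],[0,0.8,-0.9,0.4,0,0,0],[0,0.8,-0.9,0.4,0,0,0],[0,0.8,-0.9,0.4,0,0,0],[0,0.8,-0.9,0.4,0,0,0],[0,0,0,0,0,0,0]])

```text
time_s: 3.42
eef_pos: [0.4864, -0.2916, 0.1193]
eef_rot: [0.003, 0.999, -0.046, 0.001]
ft_force: [-1.0, 0.1, 0.9]
width: 1.002
```

```bash
python3 -c "
from h import *
need((.479,-.268,.018),-5.2)
s=bot.capture('scene');t=bot.capture('top')
print([(r['conf'],r['uv']) for r in bot.mark_of('scene','wrench_grip')],[(r['conf'],r['uv']) for r in bot.mark_of('top','wrench_grip')])
cv2.imwrite('pics/g1.png',cv2.resize(s['pixels'][200:350,120:320],None,fx=4,fy=4,interpolation=2)[:,:,::-1])"
```

```text
t 3.42 pos [ 0.4864 -0.2916  0.1193] xang -5.24 F [-1.    0.09  0.88] M [0.018 0.039 0.003] w 1.002
shift units [-0.393 -0.937  4.045] turn units [ 0.046 -0.021 -0.005]
[(0.82, [151.6, 239.1]), (0.59, [228.4, 279.8])] [(0.87, [429.7, 312.8]), (0.63, [389.5, 235.2]), (0.26, [376.2, 165.8])]
```

View pics/g1.png

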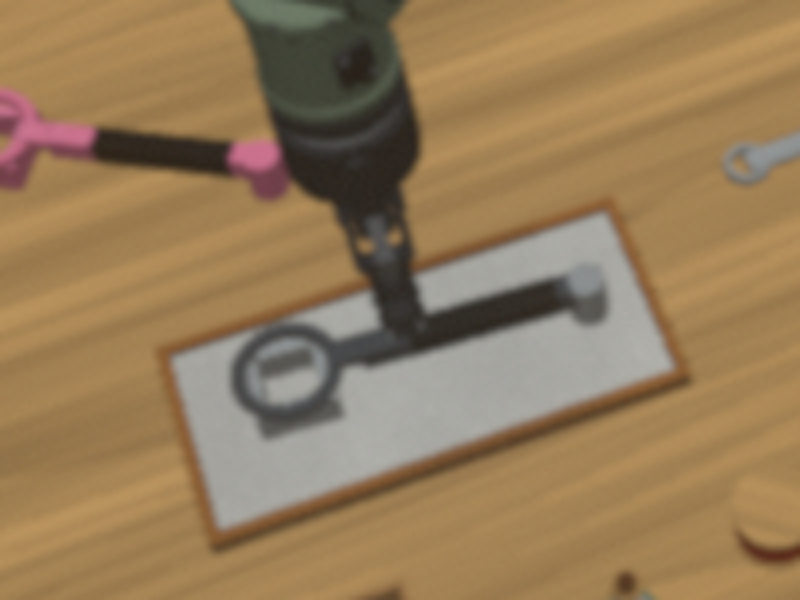

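The gripper is above the bar, a little towards the head from the grip point. Next I correct that and descend.

Call:
apply_moves(plan=[[0,-0.4,-0.9,0.5,0,0,0],[0,0,0,1,0,0,0],[0,0,0,1,0,0,0],[0,0,0,0.8,0,0,0],[0,0,0,0.5,0,0,0],[0,0,0,0.1,0,0,0],[0,0,0,0,0,0,0]])

```text
time_s: 4.5
eef_pos: [0.4778, -0.2802, 0.0259]
eef_rot: [0.008, 0.999, -0.053, 0.006]
ft_force: [-0.2, -0.6, -0.2]
width: 1.0
```

```bash
python3 -c "
from h import *
need((.479,-.268,.018),-5.2)"
```

```text
t 4.5 pos [ 0.4778 -0.2802  0.0259] xang -6.02 F [-0.22 -0.63 -0.16] M [ 0.037 -0.005  0.038] w 1.0
shift units [-0.009 -0.495  0.308] turn units [ 0.124 -0.109 -0.119]
```

Call:
apply_moves(plan=[[0,0,-0.5,0.2,0.1,-0.1,-0.1],[0,0,-0.05,0.1,0,0,0],[0,0,0,0,0,0,0]])

```text
time_s: 4.88
eef_pos: [0.4807, -0.2664, 0.0195]
eef_rot: [0.002, 0.999, -0.046, 0.001]
ft_force: [-0.1, 1.0, 0.2]
width: 0.998
```

```bash
python3 -c "
from h import *
need((.479,-.268,.018),-5.2)"
```

```text
t 4.88 pos [ 0.4807 -0.2664  0.0195] xang -5.27 F [-0.08  1.    0.22] M [-0.048 -0.008  0.026] w 0.998
shift units [-0.062  0.071  0.059] turn units [ 0.031 -0.026 -0.01 ]
```

Call:
apply_moves(plan=[[1,0,0,0.05,0,0,0],[1,0,0,0,0,0,0],[1,0,0,0,0,0,0],[1,0,0,0,0,0,0],[1,0,0,0,0,0,0],[1,0,0,0,0,0,0],[1,0,0,0,0,0,0],[1,0,0,0,0,0,0]], squeeze=80)

```text
time_s: 5.88
eef_pos: [0.481, -0.2666, 0.0187]
eef_rot: [0.002, 0.999, -0.046, 0.002]
ft_force: [-0.4, -0.4, -0.3]
width: 0.195
```

```bash
python3 -c "
from h import *
need((.479,-.268,.018),-5.2)"
```

```text
t 5.88 pos [ 0.481  -0.2666  0.0187] xang -5.29 F [-0.36 -0.35 -0.27] M [ 0.036  0.053 -0.083] w 0.195
shift units [-0.074  0.062  0.029] turn units [ 0.035 -0.03  -0.013]
```

Call:
apply_moves(plan=[[1,0,0,-0.4,0,0,0],[1,0,0,-0.8,0,0,0],[1,0,0,-1,0,0,0],[1,0,0,-1,0,0,0],[1,0,0,-1,0,0,0],[1,0,0,-1,0,0,0],[1,0,0,-0.5,0,0,0],[1,0,0,0,0,0,0]])

```text
time_s: 6.88
eef_pos: [0.4759, -0.2622, 0.1619]
eef_rot: [-0.002, 0.999, -0.046, -0.004]
ft_force: [-1.4, -0.2, -4.0]
width: 0.193
```

```bash
python3 -c "
from h import *
need((.5807,.1956,.170),-21.5)"
```

```text
t 6.88 pos [ 0.4759 -0.2622  0.1619] xang -5.29 F [-1.38 -0.19 -4.03] M [ 0.079 -0.004  0.021] w 0.193
shift units [  2.483 -18.622  -0.273] turn units [-0.022  0.067  2.358]
```

Call:
apply_moves(plan=[[1,0,-0.4,-0.1,0,0,0.4],[1,0,-0.8,-0.1,0,0,0.6],[1,0,-0.9,-0.1,0,0,0.6],[1,0,-0.9,-0.1,0,0,0.6],[1,-0.1,-0.9,0,0,0,0.2],[1,-0.1,-0.9,0,0,0,0],[1,-0.1,-0.9,0,0,0,0],[1,-0.1,-0.9,0,0,0,0],[1,-0.1,-0.9,0,0,0,0],[1,-0.1,-0.9,0,0,0,0],[1,-0.1,-0.9,0,0,0,0]])

```text
time_s: 8.25
eef_pos: [0.5246, -0.0262, 0.1553]
eef_rot: [-0.005, 0.98, -0.196, -0.019]
ft_force: [0.3, -0.0, -3.8]
width: 0.194
```

```bash
python3 -c "
from h import *
need((.5807,.1956,.170),-21.5)"
```

```text
t 8.25 pos [ 0.5246 -0.0262  0.1553] xang -22.61 F [ 0.29 -0.01 -3.75] M [ 0.035 -0.086  0.045] w 0.194
shift units [-1.362 -9.056 -0.508] turn units [-0.026  0.335 -0.162]
```

Call:
apply_moves(plan=[[1,-0.1,-0.6,-0.4,0,0.3,-0.1],[1,-0.2,-0.9,-0.2,0,0,0],[1,-0.2,-0.9,-0.1,0,0,0],[1,-0.2,-0.9,-0.1,0,0,0],[1,-0.2,-0.9,-0.1,0,0,0],[1,-0.2,-0.9,-0.1,0,0,0],[1,-0.1,-0.9,0,0,0,0],[1,-0.1,-0.9,0,0,0,0],[1,-0.1,-0.8,0,0,0,0],[1,0,-0.4,0,0,0,0],[1,0,0,0,0,0,0]])

```text
time_s: 9.62
eef_pos: [0.5633, 0.1822, 0.1783]
eef_rot: [0.0, 0.982, -0.188, -0.002]
ft_force: [0.9, -0.8, -4.7]
width: 0.196
```

```bash
python3 -c "
from h import *
need((.5807,.1956,.170),-21.5)"
```

```text
t 9.62 pos [0.5633 0.1822 0.1783] xang -21.62 F [ 0.9  -0.83 -4.72] M [-0.002 -0.001 -0.021] w 0.196
shift units [ 0.451 -0.756  0.331] turn units [ 0.012  0.025 -0.018]
```

Close. Correct the remainder, then look at hole against bolt from both cameras.

Call:
apply_moves(plan=[[1,0.4,-0.7,0.2,0,0,0],[1,0.05,-0.05,0.1,0,0,0],[1,0,0,0,0,0,0]])

```text
time_s: 10.0
eef_pos: [0.5802, 0.1932, 0.1701]
eef_rot: [0.002, 0.982, -0.188, -0.002]
ft_force: [-0.7, 0.7, -3.8]
width: 0.196
```

```bash
python3 - <<'E'
from h import *
need((.5807,.1956,.170),-21.5)
s=bot.capture('scene');t=bot.capture('top')
for c in ('scene','top'):
  for n in ('wrench','bolt','wrench_end','wrench_grip'): print(c,n,[(r['conf'],r['uv']) for r in bot.mark_of(c,n)])
def crop(d,c,h):
  x,y=int(c[0]),int(c[1]); return cv2.resize(d['pixels'][y-h:y+h,x-h:x+h],(400,400),interpolation=2)
b=[.545,.10,.12]
ps,pt=pix(s,b)[0],pix(t,b)[0]; print(ps,pt)
cv2.imwrite('pics/b1.png',np.hstack([crop(s,ps,35),crop(t,pt,35)])[:,:,::-1])
E
```

```text
t 10.0 pos [0.5802 0.1932 0.1701] xang -21.71 F [-0.67  0.74 -3.78] M [ 0.035 -0.058 -0.009] w 0.196
shift units [-0.016 -0.098  0.004] turn units [ 0.038  0.032 -0.031]
scene wrench [(0.64, [371.2, 222.9]), (0.63, [118.2, 240.8])]
scene bolt [(0.74, [375.1, 235.0]), (0.66, [353.5, 166.9])]
scene wrench_end [(0.97, [456.7, 215.0]), (0.73, [188.0, 246.1])]
scene wrench_grip [(0.96, [417.5, 211.3]), (0.75, [148.8, 237.7])]
top wrench [(0.97, [266.3, 211.0]), (0.9, [458.2, 327.4])]
top bolt [(0.49, [273.4, 217.8]), (0.41, [151.2, 301.6])]
top wrench_end [(0.59, [409.1, 295.1])]
top wrench_grip [(0.85, [430.8, 312.6]), (0.24, [282.8, 142.5])]
[374.83283019 230.67734771] [267.8705368  211.30104642]
```

View pics/b1.png

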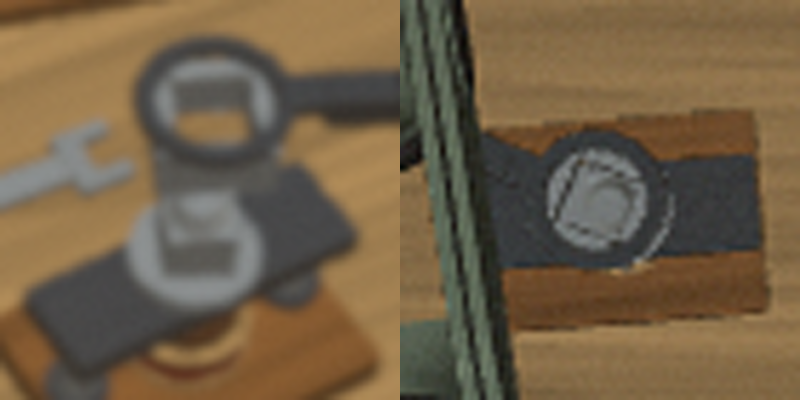

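Scene crop (left): the hole is above the bolt with its edges nearly parallel to the bolt's flats. Top crop (right): the bolt's cone shows inside the hole, slightly to the right of the ring's centre. Next I overlay the modelled geometry to measure the offset.

```bash
cat >> h.py <<'E'
def shapes(w,wa,b,ba,wz):
    def sq(c,a,hw,z):
        k=np.array([[1,1],[1,-1],[-1,-1],[-1,1],[1,1]])*hw; c_,s_=np.cos(a),np.sin(a)
        return np.c_[k@np.array([[c_,s_],[-s_,c_]])+c,np.full(5,z)]
    def ci(c,r,z):
        t=np.linspace(0,2*np.pi,60); return np.c_[c[0]+r*np.cos(t),c[1]+r*np.sin(t),np.full(60,z)]
    return [(sq(w,wa,.017,wz+.026),(255,0,0)),(sq(w,wa,.017,wz),(255,140,0)),
            (sq(b,ba,.016,.118),(0,255,0)),(sq(b,ba,.016,.09),(0,160,0)),(ci(b,.03,.09),(0,255,255)),(ci(b,.0145,.118),(255,0,255))]
def overlay(d,c3,h,shp,k=10,raw=True):
    x,y=pix(d,c3)[0].astype(int); im=cv2.resize(d['pixels'][y-h:y+h,x-h:x+h],None,fx=k,fy=k,interpolation=cv2.INTER_CUBIC)
    o=im.copy()
    for P,col in shp:
        q=(pix(d,P)-[x-h,y-h]+.5)*k
        cv2.polylines(o,[np.round(q*8).astype(np.int32)],False,col,1,cv2.LINE_AA,3)
    return np.vstack([im,o]) if raw else o
E
python3 - <<'E'
from h import *
s=bot.capture('scene');t=bot.capture('top')
w=np.array([.5422,.0977]); b=np.array([.543,.100])
sh=shapes(w,np.radians(68.3),b,np.radians(-21.5),.1594)
a=overlay(t,[*b,.12],14,sh,10); c=overlay(s,[*b,.13],22,sh,12,False)
H=max(len(a),len(c)); pad=lambda i:np.vstack([i,np.zeros((H-len(i),i.shape[1],3),np.uint8)])
cv2.imwrite('pics/ov1.png',np.hstack([pad(a),pad(c)])[:,:,::-1])
E
```

```text
(no output)
```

View pics/ov1.png

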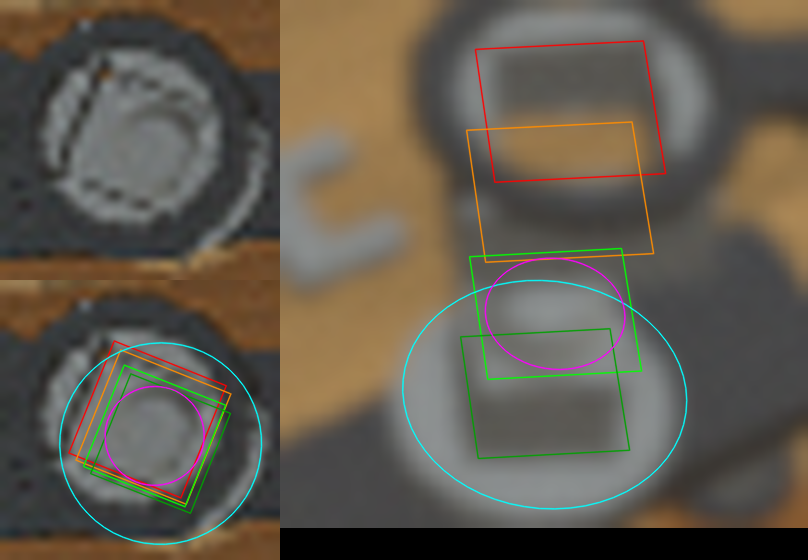

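```bash
cat >> h.py <<'E'
from scipy.optimize import minimize
def fitcircle(d,c,r,z,sign,rfree=False,n=180,span=.006):
    "maximise radial gradient (sign +: brighter outside) along projected circle"
    g=cv2.GaussianBlur(cv2.cvtColor(d['pixels'],cv2.COLOR_RGB2GRAY).astype(np.float32),(0,0),.7)
    t=np.linspace(0,2*np.pi,n,endpoint=False); cs=np.c_[np.cos(t),np.sin(t)]
    def smp(c,r):
        q=pix(d,np.c_[np.array(c)+r*cs,np.full(n,z)]).astype(np.float32); return cv2.remap(g,q[None,:,0],q[None,:,1],cv2.INTER_CUBIC)[0]
    f=lambda p:-np.mean(np.clip(sign*(smp(p[:2],p[2]+.002)-smp(p[:2],p[2]-.002)),-5,60))
    best=None
    for dx in np.arange(-span,span+1e-9,.001):
        for dy in np.arange(-span,span+1e-9,.001):
            for rr in (np.arange(r-.003,r+.0031,.001) if rfree else [r]):
                v=f((c[0]+dx,c[1]+dy,rr))
                if best is None or v<best[0]: best=(v,c[0]+dx,c[1]+dy,rr)
    m=minimize(f,best[1:],method='Nelder-Mead',options=dict(initial_simplex=np.array(best[1:])+np.array([[0,0,0],[.0007,0,0],[0,.0007,0],[0,0,.0005 if rfree else 1e-7]])))
    return m.x.round(4),round(-m.fun,1)
E
python3 - <<'E'
from h import *
for c in('scene','top'):
    d=bot.capture(c); d0=dict(d); d0['pixels']=cv2.imread(f'pics/{c}0.png')[:,:,::-1].copy()
    print(c,'washer',fitcircle(d0,(.543,.099),.03,.091,-1))
    print(c,'ring outer',fitcircle(d,(.543,.099),.034,.1594+.036,1,True))
    print(c,'ring inner',fitcircle(d,(.543,.099),.024,.1594+.036,-1,True))
    print(c,'ring outer tray',fitcircle(d0,(.472,-.369),.034,.044,1,True), 'foot',fitcircle(d0,(.486,-.175),.013,.046,-1))
E
```

```text
scene washer (array([0.5459, 0.096 , 0.03  ]), np.float64(20.6))
scene ring outer (array([0.5462, 0.0972, 0.0349]), np.float64(21.3))
scene ring inner (array([0.5463, 0.0974, 0.0245]), np.float64(29.1))
scene ring outer tray (array([ 0.4718, -0.3667,  0.0345]), np.float64(28.9)) foot (array([ 0.4879, -0.1759,  0.013 ]), np.float64(7.5))
top washer (array([0.5438, 0.0984, 0.03  ]), np.float64(31.2))
top ring outer (array([0.5425, 0.1029, 0.0358]), np.float64(15.1))
top ring inner (array([0.5419, 0.1013, 0.0245]), np.float64(38.5))
top ring outer tray (array([ 0.4666, -0.3634,  0.0349]), np.float64(44.6)) foot (array([ 0.4901, -0.1741,  0.013 ]), np.float64(5.1))
```

```bash
cat >> h.py <<'E'
def sqang(d,c,hw,z,lo,hi,off=.0015):
    g=cv2.GaussianBlur(cv2.cvtColor(d['pixels'],cv2.COLOR_RGB2GRAY).astype(np.float32),(0,0),.6)
    def side(c,a,hw,k):
        u=np.linspace(-.8,.8,40)*hw; P=np.c_[np.full(40,hw),u]; a=a+k*np.pi/2
        P=P@np.array([[np.cos(a),np.sin(a)],[-np.sin(a),np.cos(a)]])+c
        q=pix(d,np.c_[P,np.full(40,z)]).astype(np.float32); return cv2.remap(g,q[None,:,0],q[None,:,1],cv2.INTER_CUBIC)[0]
    res=[]
    for a in np.radians(np.arange(lo,hi,.5)):
        for dx in np.arange(-.002,.0021,.001):
            for dy in np.arange(-.002,.0021,.001):
                v=sum(abs(np.mean(side(np.array(c)+[dx,dy],a,hw+off,k)-side(np.array(c)+[dx,dy],a,hw-off,k))) for k in range(4))
                res.append((v,np.degrees(a),dx*1e3,dy*1e3))
    res.sort(reverse=True); return [tuple(np.round(r,1)) for r in res[:4]]
E
python3 - <<'E'
from h import *
for c,b,w in(('scene',(.5459,.096),(.5463-.0022,.0974+.0015)),('top',(.5438,.0984),(.5422,.1015))):
    d=bot.capture(c); d0=dict(d); d0['pixels']=cv2.imread(f'pics/{c}0.png')[:,:,::-1].copy()
    print(c,'bolt top',sqang(d0,b,.016,.118,-40,0)); print(c,'bolt foot',sqang(d0,b,.016,.09,-40,0))
    print(c,'hole',sqang(d,w,.017,.1594+.024,-40,0))
need((.5802+.0016,.1932-.0031,.150),-21.5)
E
```

```text
scene bolt top [(np.float64(35.4), np.float64(-19.5), np.float64(-1.0), np.float64(1.0)), (np.float64(35.4), np.float64(-19.0), np.float64(-1.0), np.float64(1.0)), (np.float64(35.3), np.float64(-20.5), np.float64(-1.0), np.float64(1.0)), (np.float64(35.3), np.float64(-20.0), np.float64(-1.0), np.float64(1.0))]
scene bolt foot [(np.float64(54.8), np.float64(-20.0), np.float64(-2.0), np.float64(1.0)), (np.float64(54.8), np.float64(-18.0), np.float64(-2.0), np.float64(1.0)), (np.float64(54.8), np.float64(-18.5), np.float64(-2.0), np.float64(1.0)), (np.float64(54.7), np.float64(-17.5), np.float64(-2.0), np.float64(1.0))]
scene hole [(np.float64(60.3), np.float64(-1.0), np.float64(-2.0), np.float64(-1.0)), (np.float64(60.3), np.float64(-0.5), np.float64(-2.0), np.float64(-1.0)), (np.float64(60.2), np.float64(-1.5), np.float64(-2.0), np.float64(-1.0)), (np.float64(60.2), np.float64(-2.0), np.float64(-2.0), np.float64(-1.0))]
top bolt top [(np.float64(42.7), np.float64(-23.5), np.float64(-2.0), np.float64(-2.0)), (np.float64(42.7), np.float64(-23.0), np.float64(-2.0), np.float64(-2.0)), (np
[... 234 characters left out ...]
, (np.float64(48.8), np.float64(-23.0), np.float64(-1.0), np.float64(0.0)), (np.float64(48.7), np.float64(-24.0), np.float64(-1.0), np.float64(0.0)), (np.float64(48.7), np.float64(-23.5), np.float64(-1.0), np.float64(0.0))]
top hole [(np.float64(56.7), np.float64(-24.5), np.float64(-2.0), np.float64(-2.0)), (np.float64(56.7), np.float64(-25.0), np.float64(-2.0), np.float64(-2.0)), (np.float64(56.6), np.float64(-24.0), np.float64(-2.0), np.float64(-2.0)), (np.float64(56.5), np.float64(-23.5), np.float64(-2.0), np.float64(-2.0))]
t 10.8 pos [0.5808 0.1941 0.1707] xang -21.68 F [ 0.28  0.57 -3.72] M [ 0.086 -0.063  0.043] w 0.195
shift units [0.1   0.132 0.827] turn units [ 0.025  0.022 -0.026]
```

Call:
apply_moves(plan=[[1,0.1,0.13,0.5,0,0,0],[1,0,0,0.5,0,0,0],[1,0,0,0,0,0,0]])

```text
time_s: 11.18
eef_pos: [0.5812, 0.1896, 0.143]
eef_rot: [0.002, 0.982, -0.188, -0.002]
ft_force: [-0.4, 0.3, -4.2]
width: 0.2
```

```bash
cat > rel.py <<'E'
from h import *
def rel(zw):
    "wrench minus bolt, each camera and joint, with ring height offset solved"
    T=bot.capture('top');S=bot.capture('scene'); b={}
    bt,bs=np.array([.5438,.0984]),np.array([.5459,.0960])
    wt=fitcircle(T,bt,.0245,zw+.033,-1)[0][:2]; ws=fitcircle(S,bs,.0245,zw+.033,-1)[0][:2]
    print('top diff mm',(wt-bt)*1e3,'scene diff mm',(ws-bs)*1e3)
    kt=bt-T['T'][:2,3]; kt=kt/(T['T'][2,3]-zw); ks=(bs-S['T'][:2,3])/(S['T'][2,3]-zw)
    A=np.r_[np.c_[np.eye(2),-kt],np.c_[np.eye(2),-ks]]; x=np.linalg.lstsq(A,np.r_[wt-bt,ws-bs],rcond=None)[0]
    print('joint: w-b mm',(x[:2]*1e3).round(2),'ring lower by mm',(x[2]*1e3).round(2)); return x
E
python3 - <<'E'
from rel import *
need((.582,.1905,.141),-21.5); z=bot.state()['eef_pos'][2]
rel(z-.0107)
E
```

```text
t 11.18 pos [0.5812 0.1896 0.143 ] xang -21.69 F [-0.4   0.26 -4.16] M [ 0.096 -0.011 -0.014] w 0.2
shift units [ 0.017 -0.045  0.081] turn units [ 0.034  0.035 -0.027]
top diff mm [-1.4 -1.3] scene diff mm [-0.8 -1.7]
joint: w-b mm [-1.35 -1.28] ring lower by mm 0.89
```

Call:
apply_moves(plan=[[1,0.04,-0.07,0.2,0.03,0.03,-0.02],[1,0,0,0.2,0,0,0],[1,0,0,0,0,0,0]])

```text
time_s: 11.65
eef_pos: [0.5846, 0.1915, 0.1347]
eef_rot: [-0.001, 0.982, -0.187, 0.002]
ft_force: [-0.2, 1.0, -4.3]
width: 0.198
```

```bash
python3 - <<'E'
from rel import *
need((.5825,.1909,.13),-21.5); z=bot.state()['eef_pos'][2]
rel(z-.0107)
need((.5825,.1909,.13),-21.5)
E
```

```text
t 11.65 pos [0.5846 0.1915 0.1347] xang -21.52 F [-0.23  0.99 -4.28] M [ 0.031 -0.009 -0.007] w 0.198
shift units [-0.07   0.053  0.186] turn units [-0.018 -0.029 -0.003]
top diff mm [2.2 0.6] scene diff mm [ 2.9 -0.4]
joint: w-b mm [2.18 0.43] ring lower by mm 1.35
t 11.75 pos [0.585  0.1915 0.1352] xang -21.52 F [-0.01  0.05 -4.19] M [ 0.134 -0.03  -0.003] w 0.193
shift units [-0.084  0.06   0.207] turn units [-0.022 -0.036 -0.003]
```

Call:
apply_moves(plan=[[1,-0.08,0.05,0,0,0,0],[1,0,0,0,0,0,0]])

```text
time_s: 12.0
eef_pos: [0.5827, 0.1911, 0.1356]
eef_rot: [-0.001, 0.982, -0.187, 0.003]
ft_force: [-0.1, 0.0, -3.4]
width: 0.2
```

```bash
python3 - <<'E'
from rel import *
need((.5827,.1911,.13),-21.5)
E
```

```text
t 12.0 pos [0.5827 0.1911 0.1356] xang -21.52 F [-0.14  0.05 -3.45] M [ 0.081 -0.011  0.001] w 0.2
shift units [-0.002  0.002  0.226] turn units [-0.025 -0.041 -0.003]
```

Call:
apply_moves(plan=[[1,0,0,0.2,0,0,0],[1,0,0,0.2,0,0,0],[1,0,0,0.2,0,0,0],[1,0,0,0,0,0,0]])

```text
time_s: 12.5
eef_pos: [0.5826, 0.1911, 0.1193]
eef_rot: [-0.001, 0.982, -0.187, 0.002]
ft_force: [-0.7, 0.1, -4.4]
width: 0.199
```

```bash
python3 - <<'E'
from rel import *
need((.5827,.1911,.101),-21.5)
E
```

```text
t 12.5 pos [0.5826 0.1911 0.1193] xang -21.52 F [-0.73  0.08 -4.39] M [ 0.121 -0.008  0.062] w 0.199
shift units [0.001 0.    0.733] turn units [-0.023 -0.038 -0.003]
```

Call:
apply_moves(plan=[[1,0,0,0.2,0,0,0],[1,0,0,0.2,0,0,0],[1,0,0,0.2,0,0,0],[1,0,0,0,0,0,0]])

```text
time_s: 13.0
eef_pos: [0.5827, 0.1911, 0.1031]
eef_rot: [-0.001, 0.982, -0.187, 0.002]
ft_force: [-0.6, -0.4, -3.2]
width: 0.196
```

```bash
python3 - <<'E'
from rel import *
need((.5827,.1911,.101),-21.5)
E
```

```text
t 13.0 pos [0.5827 0.1911 0.1031] xang -21.52 F [-0.65 -0.36 -3.18] M [ 0.11  -0.012 -0.066] w 0.196
shift units [ 0.001 -0.002  0.084] turn units [-0.022 -0.036 -0.003]
```

Call:
apply_moves(plan=[[1,0,0,0.1,0,0,0],[1,0,0,0,0,0,0],[1,0,0,0.05,0,0,0],[1,0,0,0,0,0,0]])

```text
time_s: 13.5
eef_pos: [0.5834, 0.1911, 0.1009]
eef_rot: [-0.001, 0.982, -0.187, 0.003]
ft_force: [-1.1, -0.1, -1.4]
width: 0.196
```

```bash
python3 - <<'E'
from rel import *
need((.5827,.1911,.101),-21.5); z=bot.state()['eef_pos'][2]
rel(z-.0107)
t=bot.capture('top');s=bot.capture('scene')
sh=shapes(np.array([.5438,.0984]),np.radians(68.5),np.array([.5438,.0984]),np.radians(-21.5),.09)
cv2.imwrite('pics/seat.png',np.hstack([overlay(t,[.5438,.0984,.12],15,[],14,False),overlay(s,[.5438,.0984,.12],25,[],8.4,False)[:420]])[:,:,::-1])
E
```

```text
t 13.5 pos [0.5834 0.1911 0.1009] xang -21.52 F [-1.09 -0.13 -1.4 ] M [-0.145  0.314 -0.069] w 0.196
shift units [-0.025  0.011 -0.003] turn units [-0.024 -0.048 -0.002]
top diff mm [0.7 0.3] scene diff mm [ 1.  -0.9]
joint: w-b mm [ 0.57 -0.05] ring lower by mm 1.05
```

View pics/seat.png

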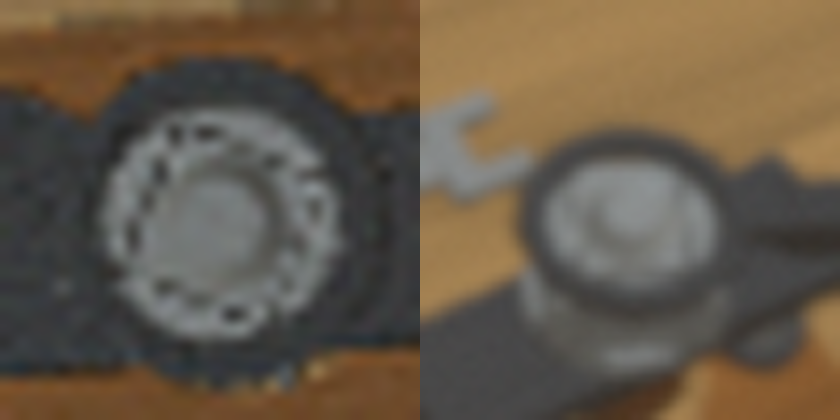

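The wrench is seated: the ring surrounds the bolt head, the washer is carrying load, and the TCP is at the expected z. Next I turn in small arcs while watching the force.

Call:
apply_moves(plan=[[1,0.12,0.003,0.02,0,0,0.25],[1,0.12,0.003,0,0,0,0.25],[1,0.12,0.003,0,0,0,0.25]])

```text
time_s: 14.08
eef_pos: [0.5915, 0.1868, 0.1005]
eef_rot: [-0.0, 0.972, -0.233, 0.003]
ft_force: [-1.7, 1.5, 0.3]
width: 0.194
```

```bash
cat >> h.py <<'E'
C=np.array([.5458,.0976]); RR=.1005
def arc():
    s=bot.state(); q=s["eef_rot"]; r=R.from_quat([q[1],q[2],q[3],q[0]]); M=r.as_matrix()
    xa=np.arctan2(M[1,0],M[0,0]); d=s["eef_pos"][:2]-C
    print("t",round(s["time_s"],2),"pos",s["eef_pos"].round(4),"gripper turned",round(np.radians(-21.52)-xa,4),"arc turned",round(np.radians(68.48)-np.arctan2(d[1],d[0]),4),"r",np.hypot(*d).round(4),"Ftool",r.inv().apply(s["ft_force"]).round(2),"Mtool",r.inv().apply(s["ft_torque"]).round(3),"tilt",M[:2,2].round(4))
E
python3 -c "
from h import *
arc()"
```

```text
t 14.07 pos [0.5915 0.1868 0.1005] gripper turned 0.0953 arc turned 0.0977 r 0.1002 Ftool [-2.22 -0.56 -0.32] Mtool [-0.492 -0.342 -0.178] tilt [ 0.0051 -0.0003]
```

Call:
apply_moves(plan=[[1,0.16,0.004,0,0,0,0.33],[1,0.16,0.004,0,0,0,0.33],[1,0.16,0.004,0,0,0,0.33]])

```text
time_s: 14.45
eef_pos: [0.6023, 0.1803, 0.1005]
eef_rot: [-0.0, 0.956, -0.294, 0.002]
ft_force: [-2.2, -0.1, 1.0]
width: 0.194
```

```bash
python3 -c "
from h import *
arc()"
```

```text
t 14.45 pos [0.6023 0.1803 0.1005] gripper turned 0.2214 arc turned 0.2241 r 0.1001 Ftool [-1.78  1.3  -1.06] Mtool [-0.576 -0.318 -0.134] tilt [ 0.0045 -0.0005]
```

Call:
apply_moves(plan=[[1,0.16,0.004,0,0,0,0.33],[1,0.16,0.004,0,0,0,0.33],[1,0.16,0.004,0,0,0,0.33]])

```text
time_s: 14.82
eef_pos: [0.6124, 0.1723, 0.1005]
eef_rot: [-0.0, 0.935, -0.354, 0.002]
ft_force: [-3.0, -0.7, 1.1]
width: 0.196
```

```bash
python3 -c "
from h import *
arc()"
```

```text
t 14.82 pos [0.6124 0.1723 0.1005] gripper turned 0.3485 arc turned 0.3521 r 0.1001 Ftool [-1.77  2.52 -1.08] Mtool [-0.634 -0.237 -0.209] tilt [ 0.0041 -0.0006]
```

Call:
apply_moves(plan=[[1,0.16,0.012,0,0,0,0.33],[1,0.16,0.012,0,0,0,0.33],[1,0.16,0.012,0,0,0,0.33]])

```text
time_s: 15.2
eef_pos: [0.6211, 0.1634, 0.1006]
eef_rot: [-0.001, 0.911, -0.413, 0.002]
ft_force: [-3.0, 2.1, 0.2]
width: 0.193
```

```bash
python3 -c "
from h import *
arc()"
```

```text
t 15.2 pos [0.6211 0.1634 0.1006] gripper turned 0.4754 arc turned 0.4771 r 0.0999 Ftool [-3.58  0.9  -0.16] Mtool [-0.463 -0.546 -0.397] tilt [0.0044 0.0006]
```

Call:
apply_moves(plan=[[1,0.16,0.008,0,0,0,0.33],[1,0.16,0.008,0,0,0,0.33]])

```text
time_s: 15.45
eef_pos: [0.626, 0.1572, 0.1006]
eef_rot: [-0.001, 0.893, -0.45, 0.002]
ft_force: [-2.4, 1.0, 0.1]
width: 0.193
```

```bash
python3 -c "
from h import *
arc()"
```

```text
t 15.45 pos [0.626  0.1572 0.1006] gripper turned 0.5578 arc turned 0.556 r 0.0999 Ftool [-2.25  1.35 -0.08] Mtool [-0.538 -0.395 -0.72 ] tilt [0.0042 0.001 ]
```

Call:
apply_moves(plan=[[1,0.16,0.008,0,0,0,0.3],[1,0.12,0.006,0,0,0,0.2]])

```text
time_s: 15.7
eef_pos: [0.6298, 0.1517, 0.1006]
eef_rot: [-0.002, 0.878, -0.478, 0.001]
ft_force: [-1.9, 2.3, -0.3]
width: 0.193
```

```bash
python3 -c "
from h import *
arc()"
```

```text
t 15.7 pos [0.6298 0.1517 0.1006] gripper turned 0.622 arc turned 0.6235 r 0.0999 Ftool [-2.96  0.32  0.29] Mtool [-0.476 -0.653 -0.558] tilt [0.0037 0.0022]
```

Call:
apply_moves(plan=[[1,0.12,0.006,0,0,0,0.25],[1,0.12,0.006,0,0,0,0.25]])

```text
time_s: 15.95
eef_pos: [0.633, 0.1463, 0.1007]
eef_rot: [-0.002, 0.862, -0.506, 0.001]
ft_force: [-1.6, 2.3, 0.8]
width: 0.195
```

```bash
python3 -c "
from h import *
arc()"
```

```text
t 15.95 pos [0.633  0.1463 0.1007] gripper turned 0.6857 arc turned 0.6863 r 0.0999 Ftool [-2.79  0.27 -0.78] Mtool [-0.451 -0.507 -0.605] tilt [0.004  0.0023]
```

Call:
apply_moves(plan=[[1,0.08,0.004,0,0,0,0.17],[1,0.04,0.002,0,0,0,0.08]])

```text
time_s: 16.2
eef_pos: [0.6346, 0.1433, 0.1007]
eef_rot: [-0.002, 0.854, -0.52, 0.001]
ft_force: [-1.5, 2.3, 0.4]
width: 0.194
```

```bash
python3 - <<'E'
from h import *
arc()
t=bot.capture('top');s=bot.capture('scene')
for c in((.5438,.0984),): print('top hole',sqang(t,c,.017,.116,-80,-10)); print('scene hole',sqang(s,(.5459,.096),.017,.116,-80,-10))
cv2.imwrite('pics/kink.png',np.hstack([overlay(t,[.5438,.0984,.12],15,[],14,False),overlay(s,[.5438,.0984,.12],25,[],8.4,False)[:420]])[:,:,::-1])
arc()
E
```

```text
t 16.2 pos [0.6346 0.1433 0.1007] gripper turned 0.7183 arc turned 0.7197 r 0.0999 Ftool [-2.79  0.28 -0.44] Mtool [-0.432 -0.5   -0.601] tilt [0.0043 0.0025]
top hole [(np.float64(43.9), np.float64(-80.0), np.float64(-2.0), np.float64(-2.0)), (np.float64(42.9), np.float64(-79.5), np.float64(-2.0), np.float64(-2.0)), (np.float64(41.9), np.float64(-79.0), np.float64(-2.0), np.float64(-2.0)), (np.float64(40.9), np.float64(-78.5), np.float64(-2.0), np.float64(-2.0))]
scene hole [(np.float64(41.2), np.float64(-76.0), np.float64(2.0), np.float64(0.0)), (np.float64(41.1), np.float64(-79.0), np.float64(2.0), np.float64(0.0)), (np.float64(41.1), np.float64(-79.5), np.float64(2.0), np.float64(0.0)), (np.float64(41.1), np.float64(-80.0), np.float64(2.0), np.float64(0.0))]
t 16.3 pos [0.6346 0.1434 0.1007] gripper turned 0.7177 arc turned 0.7192 r 0.0999 Ftool [-3.09  0.05 -0.06] Mtool [-0.442 -0.473 -0.54 ] tilt [0.0043 0.0025]
```

View pics/kink.png

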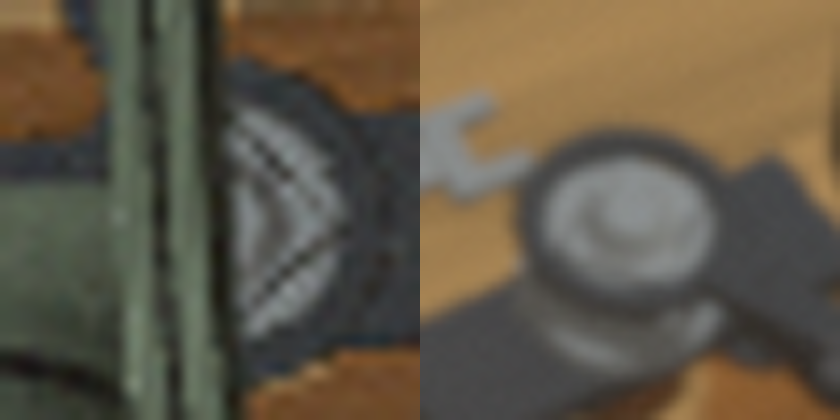

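The torque about the bolt has held level at about 0.85–0.9 N m from 0.55 to 0.72 rad. In the top view the bolt's flats sit at about -47°, so the head turned about 0.45 rad while the handle turned 0.72, a kink of about 0.22. I stop here, relieve the load and lift.

Call:
apply_moves(plan=[[1,-0.12,0.003,0,0,0,-0.25],[1,-0.12,0.003,0,0,0,-0.25],[1,0,0,0,0,0,0]])

```text
time_s: 16.68
eef_pos: [0.632, 0.1482, 0.1008]
eef_rot: [-0.002, 0.87, -0.493, 0.002]
ft_force: [-0.5, 0.8, -0.2]
width: 0.196
```

```bash
python3 -c "
from h import *
arc()"
```

```text
t 16.68 pos [0.632  0.1482 0.1008] gripper turned 0.6562 arc turned 0.6643 r 0.0999 Ftool [-0.92  0.04  0.19] Mtool [-0.394 -0.355 -0.063] tilt [0.0056 0.0017]
```

Call:
apply_moves(plan=[[1,-0.05,0.001,0,0,0,-0.1],[1,0,0,-0.2,0,0,0],[1,0,0,-0.2,0,0,0],[1,0,0,-0.2,0,0,0]])

```text
time_s: 17.18
eef_pos: [0.631, 0.1489, 0.1133]
eef_rot: [-0.002, 0.873, -0.489, 0.002]
ft_force: [0.3, 1.0, -6.4]
width: 0.197
```

```bash
python3 -c "
from h import *
arc()"
```

```text
t 17.18 pos [0.631  0.1489 0.1133] gripper turned 0.6452 arc turned 0.6532 r 0.0994 Ftool [-0.67 -0.76  6.38] Mtool [ 0.533 -0.049 -0.033] tilt [0.0052 0.0023]
```

Call:
apply_moves(plan=[[1,0,0,-0.3,0,0,0],[1,0,0,-0.3,0,0,0],[1,0,0,-0.4,0,0,0],[1,0,0,-0.6,0,0,0],[1,0,0,-0.6,0,0,0],[1,0,0,0,0,0,0]])

```text
time_s: 17.92
eef_pos: [0.6321, 0.1481, 0.1758]
eef_rot: [-0.003, 0.872, -0.489, 0.004]
ft_force: [0.3, -0.3, -3.6]
width: 0.196
```

```bash
python3 - <<'E'
from h import *
arc()
s=bot.capture('scene')
c=(.5459,.096); f=fitcircle(s,c,.0245,bot.state()['eef_pos'][2]-.0107+.033,-1,span=.012); print(f)
cv2.imwrite('pics/up.png',overlay(s,[*f[0][:2],bot.state()['eef_pos'][2]],26,[],11,False)[:,:,::-1])
E
```

```text
t 17.93 pos [0.6321 0.1481 0.1758] gripper turned 0.6457 arc turned 0.6663 r 0.1 Ftool [ 0.39 -0.06  3.63] Mtool [ 0.08  -0.021  0.021] tilt [0.0098 0.0012]
(array([0.5474, 0.0938, 0.0245]), np.float64(29.3))
```

View pics/up.png

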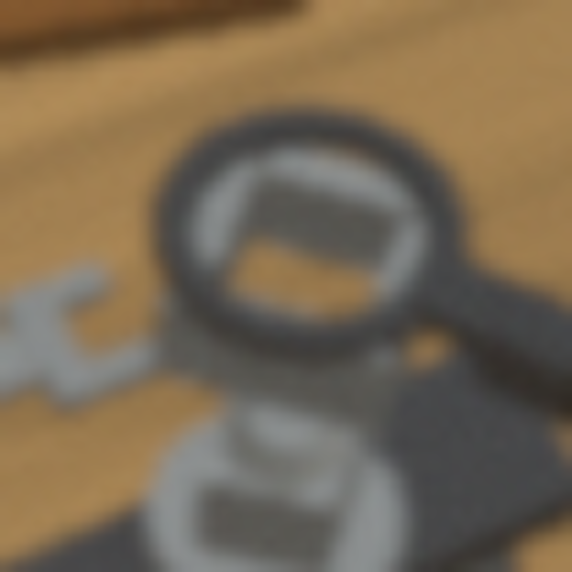

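The head's back edge runs from (265,178) to (395,212) in the crop. I convert that to a world angle and compare it with the handle.

```bash
python3 - <<'E'
from h import *
s=bot.capture('scene'); z=.1758-.0107+.026
x,y=pix(s,[.5474,.0938,.1758])[0].astype(int)
f=lambda p:at(s,(np.array(p)/11+[x-26,y-26]-.5),z)[:2]
for a,b in (((265,178),(395,212)),((252,225),(385,262)),((160,365),(390,420))):
    v=f(b)-f(a); print(np.degrees(np.arctan2(v[1],v[0])),np.hypot(*v))
print("handle",68.48-np.degrees(.6457))
need((.481,-.262,.176),-5.3)
E
```

```text
45.64542945854563 0.029327693418958963
44.62984359200866 0.029983283873998547
47.639947963537864 0.050231054935673085
handle 31.484115168402745
t 18.02 pos [0.6308 0.148  0.1735] xang -58.51 F [ 0.42  0.06 -3.77] M [ 0.035 -0.05  -0.028] w 0.195
shift units [10.855 13.674 -0.149] turn units [-0.034 -0.04  -7.74 ]
```

The head is at about 45.6° and the handle at 31.5°, so the kink is about 0.24 rad, well over 0.15. Now I carry it back to the tray.

Call:
apply_moves(plan=[[1,0.3,0.2,0,0,0,-0.6],[1,0.3,0.4,0,0,0,-0.9],[1,0.3,0.6,0,0,0,-0.9],[1,0.2,0.7,0,0,0,-0.9],[1,0,0.8,0,0,0,-0.9],[1,0,0.8,0,0,0,-0.9],[1,-0.1,0.8,0,0,0,-0.9],[1,-0.2,0.8,0,0,0,-0.9],[1,-0.2,0.8,0,0,0,-0.6],[1,-0.2,0.8,0,0,0,0],[1,-0.2,0.8,0,0,0,0]])

```text
time_s: 19.4
eef_pos: [0.5387, -0.0355, 0.1621]
eef_rot: [-0.001, 0.999, -0.044, -0.009]
ft_force: [0.5, -0.3, -4.0]
width: 0.199
```

```bash
python3 -c "
from h import *
need((.481,-.2666,.15),-5.3)"
```

```text
t 19.4 pos [ 0.5387 -0.0355  0.1621] xang -5.01 F [ 0.54 -0.33 -4.04] M [ 0.095 -0.095  0.041] w 0.199
shift units [-1.484  9.412  0.498] turn units [-0.011  0.145  0.041]
```

Call:
apply_moves(plan=[[1,-0.15,0.9,0,0,0.14,0.04],[1,-0.15,0.9,0,0,0,0],[1,-0.15,0.9,0,0,0,0],[1,-0.15,0.9,0,0,0,0],[1,-0.15,0.9,0,0,0,0],[1,-0.15,0.9,0,0,0,0],[1,-0.15,0.9,0,0,0,0],[1,-0.15,0.9,0,0,0,0],[1,-0.1,0.9,0,0,0,0],[1,-0.1,0.5,0,0,0,0],[1,0,0,0,0,0,0]])

```text
time_s: 20.78
eef_pos: [0.4738, -0.2499, 0.1524]
eef_rot: [-0.006, 0.999, -0.047, -0.009]
ft_force: [0.2, -0.2, -4.9]
width: 0.193
```

```bash
python3 -c "
from h import *
need((.481,-.2666,.05),-5.3)"
```

```text
t 20.77 pos [ 0.4738 -0.2499  0.1524] xang -5.42 F [ 0.24 -0.23 -4.89] M [ 0.118 -0.058 -0.038] w 0.193
shift units [0.43  0.678 4.083] turn units [-0.085  0.162 -0.019]
```

Call:
apply_moves(plan=[[1,0.4,0.65,0.2,-0.08,0.16,0],[1,0,0,0.8,0,0,0],[1,0,0,0.9,0,0,0],[1,0,0,0.9,0,0,0],[1,0,0,0.7,0,0,0],[1,0,0,0.3,0,0,0],[1,0,0,0,0,0,0]])

```text
time_s: 21.65
eef_pos: [0.4868, -0.2685, 0.0534]
eef_rot: [0.001, 0.999, -0.045, 0.003]
ft_force: [0.2, 0.1, -3.3]
width: 0.199
```

```bash
python3 -c "
from h import *
need((.481,-.2666,.02),-5.3)"
```

```text
t 21.65 pos [ 0.4868 -0.2685  0.0534] xang -5.19 F [ 0.18  0.05 -3.34] M [ 0.073  0.033 -0.035] w 0.199
shift units [-0.249 -0.059  1.335] turn units [ 0.022 -0.056  0.016]
```

Call:
apply_moves(plan=[[1,-0.2,-0.05,0.3,0,-0.05,0],[1,0,0,0.4,0,0,0],[1,0,0,0.3,0,0,0],[1,0,0,0.2,0,0,0],[1,0,0,0,0,0,0]])

```text
time_s: 22.28
eef_pos: [0.4832, -0.2679, 0.0233]
eef_rot: [0.003, 0.999, -0.045, 0.002]
ft_force: [0.1, -0.7, -3.7]
width: 0.195
```

```bash
python3 -c "
from h import *
need((.481,-.2666,.019),-5.3)"
```

```text
t 22.27 pos [ 0.4832 -0.2679  0.0233] xang -5.18 F [ 0.1  -0.7  -3.67] M [ 0.082 -0.066  0.036] w 0.195
shift units [-0.093 -0.046  0.17 ] turn units [ 0.041 -0.032  0.017]
```

Call:
apply_moves(plan=[[1,0,0,0.1,0.03,-0.03,0],[1,0,0,0.1,0,0,0],[1,0,0,0,0,0,0]])

```text
time_s: 22.65
eef_pos: [0.484, -0.2686, 0.0188]
eef_rot: [0.001, 0.999, -0.045, 0.001]
ft_force: [-0.2, -0.3, -2.3]
width: 0.195
```

```bash
python3 -c "
from h import *
need((.481,-.2666,.019),-5.3)"
```

```text
t 22.65 pos [ 0.484  -0.2686  0.0188] xang -5.18 F [-0.17 -0.27 -2.3 ] M [ 0.067  0.066 -0.027] w 0.195
shift units [-0.126 -0.07  -0.006] turn units [ 0.019 -0.013  0.017]
```

Touching the floor (the weight is partly carried). I open gradually, then rise.

Call:
apply_moves(plan=[[1,0,0,0.02,0,0,0],[0.6,0,0,0,0,0,0],[0.3,0,0,0,0,0,0],[0,0,0,0,0,0,0],[0,0,0,0,0,0,0],[0,0,0,0,0,0,0],[0,0,0,0,0,0,0]])

```text
time_s: 23.52
eef_pos: [0.4863, -0.2704, 0.0208]
eef_rot: [0.003, 0.999, -0.045, 0.003]
ft_force: [-0.7, 0.2, 0.4]
width: 0.998
```

Call:
apply_moves(plan=[[0,0,0,-0.4,0,0,0],[0,0,0,-0.8,0,0,0],[0,0,0,-1,0,0,0],[0,0,0,-1,0,0,0],[0,0,0,-1,0,0,0],[0,0,0,-1,0,0,0],[0,0,0,-1,0,0,0],[0,1,0,-1,0,0,0],[0,1,0,0,0,0,0],[0,1,0,0,0,0,0],[0,1,0,0,0,0,0],[0,0,0,0,0,0,0]])

```text
time_s: 25.02
eef_pos: [0.5876, -0.2788, 0.2166]
eef_rot: [0.005, 0.999, -0.045, 0.006]
ft_force: [0.0, 0.3, -0.5]
width: 1.001
```

```bash
python3 - <<'E'
from h import *
print(bot.state()['width'],bot.state()['ft_force'])
s=bot.capture('scene');t=bot.capture('top')
print('ring',fitcircle(t,(.472,-.369),.0245,.041,-1,span=.012),fitcircle(s,(.472,-.369),.0245,.041,-1,span=.012))
s0=cv2.imread('pics/scene0.png')[:,:,::-1]
ims=[cv2.resize(s['pixels'][225:345,150:310],(480,360),interpolation=2),cv2.resize(s['pixels'][120:360,260:520][:,:],(320,295))]
ims[1]=np.vstack([ims[1],np.zeros((65,320,3),np.uint8)])
cv2.imwrite('pics/end.png',np.hstack(ims)[:,:,::-1])
E
```

```text
1.0014844158287362 [ 0.04991783  0.30991485 -0.48422102]
ring (array([ 0.4738, -0.367 ,  0.0245]), np.float64(24.2)) (array([ 0.4755, -0.3697,  0.0245]), np.float64(34.1))
```

View pics/end.png

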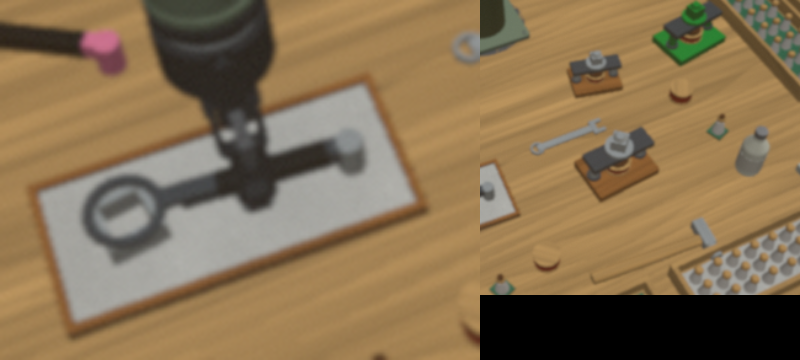

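The wrench lies flat and kinked inside the tray, the gripper is clear, and the other things look unmoved. I'm handing in.

```bash
python3 -c "
from cell import bot
print(bot.finish_job())"
```

```text
the job is handed in; nothing more can be done
None
```

I tightened the bolt until the wrench's handle kinked, laid the wrench back flat in its tray, and handed the job in at about 25 s of the 67 s. No verdict is reported, so success rests on the checks below.

- **Seating:** I took the steel wrench from the tray and lowered it onto the bolt of the larger brown press. The picture showed it down around the bolt head, and the washer was taking part of its weight.
- **Turning:** I turned it clockwise in small arcs. The torque about the bolt rose from about 0.3 N m and levelled at about 0.85–0.95 N m from roughly 0.55 to 0.72 rad, well under the 2 N m limit. I then relieved the load and lifted the wrench off.
- **Kink:** With the wrench lifted, the head pointed at about 45.6° and the handle at 31.5°, a kink of about 0.24 rad (0.15 needed). I did not measure it again in the tray, but it looked kinked in the last picture.
- **Final state:** The last pictures put the ring inside the tray at about (0.474, -0.368), with the wrench lying flat. The gripper is open and about 0.2 m above the table. By eye, the other things in view looked unmoved; the carton was outside the last crops.

Two checks failed or disagreed. An automatic fit of the square hole's angle gave no usable result, so I read that angle from the pictures by hand. The two cameras also disagreed by 2–3 mm in absolute position, so I aligned the wrench using relative offsets between hole and bolt.

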